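Shut the chisel case and close its draw latch

ROBOT

A 6-joint arm with a two-finger parallel gripper is mounted at the origin on a cart in front of the work surface, level with it; the furniture and walls round the work are solid. World frame = base frame: x ahead of the robot, y to its left, z up, the work surface at z = 0. Lengths are in m, angles in rad, forces in N, time in s.
With the tool pointing down it reaches from about 0.325 to 0.85 m from the base axis. Payload 4.4 kg.
Tool frame: the origin (TCP) lies on the front face of the gripper's body, between the roots of the fingers; the fingertips stand 97 mm ahead of it and the grasp point (between the pads) lies 78 mm ahead of it; z points along the fingers, y is the line along which they close (so a half turn about z gives the same grasp; the last joint's range is limited). The gripper opens to 94 mm and grips with 3 to 60 N. Pads are 16 mm wide; open, the fingers measure 119 mm over their backs; the gripper's body (75 mm by 177 mm) begins 78 mm behind the grasp point.
Start: joints at [-1.466, 0.207, 1.542, -0, 1.393, -0.15], TCP at [0.145, -0.556, 0.303] pointing down, gripper open.
Joint ranges: [-2.73, 2.73], [-0.86, 2.22], [0.23, 2.46], [-1.11, 4.25], [0.08, 2.63], [-2.82, 2.82]. Speed limits (rad/s): [2.79, 2.79, 3.14, 3.14, 3.14, 3.14].

INTERFACE

Orientations are given as [roll, pitch, yaw] about the fixed x, y, z axes, in that order (R = Rz(yaw) Ry(pitch) Rx(roll)).
In Python, from workcell import ctrl gives the robot as it stands.
- The arm moves only by the shell command python3 -m handwheel 'ROWS' [FORCE]. ROWS is JSON, a list of rows, each an object of numbers: "dx", "dy", "dz": the shift along the tool's x, y, z in units of 0.03 m (1.0 is 0.03 m); "spin": the turn about the tool's z in units of 60 degrees (1.0 is 60 degrees); "gripper": the gripper command: -1 is shut, 1 is fully open, values between are in proportion. A call has 1 to 8 rows; each row shifts and turns the commanded pose from where the row before left it, along the tool's axes as they then stand; what a row does not reach is not made up. A row lasts 1/12 s, in which the tool goes at most 41.7 mm and 7.16 degrees, less where a joint would pass 70% of its speed; a pose out of reach is approached as far as the arm can. A call with a number of a shift or a turn outside -1 to 1 is refused whole. A call with a gripper value outside its range is refused whole. The fingers move at their own pace and stop on an object; FORCE is the grip in N (left out, the last holds). Time passes only in rows, so rows that do not move let the fingers close. It gives the time, the measured TCP pose, the force, the opening and the grip force at its end, in the units of the state.
- ctrl.read_state(): the state, without advancing time (a new reading comes with each control period).
- ctrl.camera(name): name is "scene" or "top"; returns a dict with "frame" (400x640x3 uint8, red, green, blue), "fovy" (degrees; the focal length in pixels is half the picture's height over the tangent of half this angle, whatever the lens; pixels are square), "cx", "cy" (the principal point, pixels), "world_from_camera" (4x4, takes a point from camera to world coordinates). Camera axes: x right, y up, looking along -z (the intrinsics and any distortion apply to the point x, -y, -z); pixel columns grow to the right and rows downward; lengths in m; the calibration is good to about 2 mm. A picture is of the moment at which its call begins. There is no depth.
- ctrl.finish_job(): hands the job in; it is judged then, once.
The state is a dict: "clock": time; "qpos": joint angles; "joint_velocities": joint speeds; "joint_efforts": joint torques, N m; "ee_pos": TCP position; "eef_rot": TCP orientation; "force": force on the tool from outside, world axes, zero at the start; "ft_torque": the same for the moment, N m; "finger_gap": finger opening in m; "grip_force": force on a finger pad.
Only numpy, scipy, OpenCV 4.12 (cv2) and the standard library are available. Lean on these libraries where they do the work, as an engineer would, in place of code of your own. Each camera call takes 0.05 s, during which the arm holds its last target. There are 200 camera calls.

TASK

Put the chisels away safely: shut the lid of the blue transport case, hook the sprung loop of its draw latch over the keeper on the lid while the lever is still up, then press the lever down past centre so that it stays home against the case with the loop pulled tight in the keeper. Leave the other things on the bench where they are.

Things in the scene. Friction and masses are not known exactly. Their poses are not given: they have to be found in the camera images.
- case: Blue flight case with aluminium edges on two wooden bearers, fixed to the bench, 160 (x) x 280 (y) x 230 mm high with the lid shut; parting line 130 mm up. Origin on the bench under its middle; its -x side is the front, with the draw latch in the middle (y = 0); z up. Three chisels lie inside. The front face (x = -80 mm) is plain but for the latch.
- lid (a joint): Lid angle, rad: 0 shut, grows as the front rises; ajar 0.2 to 0.45 at first. Hinge line along y at the case's back edge (x = +80, z = 130 mm in the case frame). The lid is 100 mm high, weighs about 0.7 kg and its hinge is stiff: it stays where it is left and is pushed down with 2 to 4 N at the front.
- lid_edge (a point): Point on the lid's flat top, on the middle line, 15 mm behind its front edge (in the lid's own frame 145 mm ahead of the hinge line and 100 mm above it).
- keeper_seat (a point): Where the axis of the loop's cross bar must rest: in the keeper's hook on the lid's front, 30 mm out from the face, 146 mm above the bench when shut, 84 mm below the lid's top. Axes as the lid's (-x outward, z up). The hook is 18 mm wide: an upturned lip 3.5 to 9.5 mm outward of this point, its top 10 mm above it; behind the lip an open throat 26 mm deep whose floor rises 23 degrees toward the lid.
- loop_bar (a point): Middle of the loop's cross bar (7 mm steel bar along the case's y with red flat-ended round knobs, 15 mm in diameter, 54 mm over the ends). Held by the knobs' ends, it turns and may creep a few mm between the fingers. At first the loop stands up, leaning 15 to 55 degrees out from the case; it stays where it is left. Its two legs (27 mm clear gap) run 66 mm from the bar to a cross pin on the lever; sprung: 8 N, then 8 N/mm up to 8 mm.
- lever (a joint): Lever angle, rad: 0 shut (hanging down flat along the case front), 1.57 straight out, up to 2.6; 0.9 to 1.3 at first. It stays where it is left. The loop's cross pin sits on it 16 mm from its pivot (below it and 20 degrees toward the case when shut), so that a hooked loop is slack above 1.16 and dead centre is at 0.35; below that it snaps shut by itself. Pressing takes 3 to 5 N at the red pad.
- lever_pivot (a point): Pivot of the lever, axis along the case's y, 30 mm out from the front face, 92 mm above the bench. The keeper seat is 54 mm straight above it when the lid is shut, so the bar can be lifted at most 82 mm from this point without stretching the springs.
- lever_pad (a point): Middle of the outer face of the lever's red end pad (36 mm wide, 20 mm long), where it is pressed: 64 mm below the pivot and 14.5 mm outward of it when shut. The lever is steel, 24 mm wide.
- hammer: club hammer with a wooden handle, 122 x 245 x 32 mm, lying at the left; a bystander; origin under its middle, on the bench
- mug: yellow plastic mug with a handle, 84 x 107 x 88 mm, standing at the right; a bystander; origin under its middle
- block: grey-beige rubbing block, 66 x 79 x 30 mm, at the back right; a bystander; origin under its middle
- tape: yellow pocket tape measure, 55 x 85 x 62 mm, at the right; a bystander; origin under its middle

How it is judged:
On the way, in this order (a step that is already met when the one before it is completed fails the run):
1. the lid is shut (value of joint lid below 0.03 rad), for 0.2 s.
2. the loop's bar lies behind the keeper's lip, with the lever still up (value of joint lid below 0.03 rad and value of joint lever above 0.6 rad and x of loop_bar in the frame of keeper_seat between -0.005 and 0.027 m and z of loop_bar in the frame of keeper_seat between -0.006 and 0.01 m), for 0.2 s.
At the end, for the whole second after the job is handed in: The lid is shut (within 0.02 rad), the lever is home (within 0.1 rad of its stop, past centre), the loop's bar lies within 7 mm of its seat in the keeper (value of joint lid below 0.02 rad and value of joint lever below 0.1 rad and distance between loop_bar and keeper_seat below 0.007 m); the robot touches nothing.
It fails at once if a bystander (hammer, mug, rubbing block or tape measure) is pushed more than 30 mm (distance of any of hammer, mug, block, tape from where it was at the start of the episode above 0.03 m).
It also fails if it takes over 64 s, if anything falls off the work surface, if the arm or the gripper's body presses on something with over 40 N, if the wrist force passes 120 N, or if a joint passes its speed limit or range.

## Working session

There is one attempt and no reset: what is moved stays moved. The work goes in short steps, Python scripts to look and compute and a shell command to move; the robot and the scene stay as the last step left them, time stands still between calls to the robot, and variables do not carry over. Pictures are saved under pics/ and viewed, at most 10 in all, crops included, and the job is handed in when it is done.

```bash
mkdir -p pics; python3 - <<'E'
from workcell import ctrl
import cv2,numpy as np
np.set_printoptions(precision=4,suppress=True)
for n in("scene","top"):
    c=ctrl.camera(n); cv2.imwrite(f"pics/{n}0.png",c["frame"][...,::-1]); print(n,c["fovy"],c["cx"],c["cy"],[k for k in c]);print(np.array(c["world_from_camera"]))
print(ctrl.read_state())
E
```

```text
scene 47.17678437504806 316.4844208622563 198.82216937598534 ['frame', 'fovy', 'cx', 'cy', 'world_from_camera']
[[-0.5819  0.5748 -0.5754 -0.0726]
 [-0.8133 -0.4093  0.4136  0.4465]
 [ 0.0022  0.7086  0.7056  0.9781]
 [ 0.      0.      0.      1.    ]]
top 44.19674733949695 319.8526253268795 201.07688101402746 ['frame', 'fovy', 'cx', 'cy', 'world_from_camera']
[[ 0.029   0.9904 -0.1351  0.4002]
 [-0.9993  0.0319  0.0194 -0.0179]
 [ 0.0235  0.1345  0.9906  1.4183]
 [ 0.      0.      0.      1.    ]]
{'clock': 0.1, 'qpos': array([-1.4655,  0.2074,  1.5428,  0.    ,  1.3935, -0.1505]), 'joint_velocities': array([-0.0013, -0.0015, -0.0022, -0.0002,  0.0014,  0.0013]), 'joint_efforts': array([ -0.0005, -37.1864, -28.2293,   0.07  ,   0.0312,  -0.0001]), 'ee_pos': array([ 0.1454, -0.5558,  0.3016]), 'eef_rot': array([-3.1395, -0.0003,  0.2558]), 'force': array([-0.4784,  0.1664,  0.888 ]), 'ft_torque': array([ 0.0262, -0.0226,  0.0023]), 'grip_force': 0.0, 'finger_gap': 0.09396327608541678}
```

View pics/scene0.png

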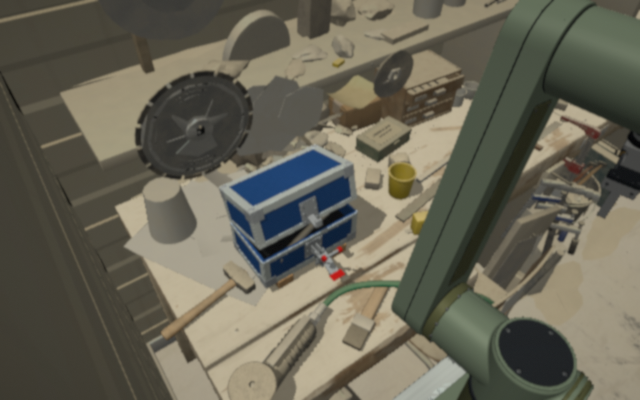

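View pics/top0.png

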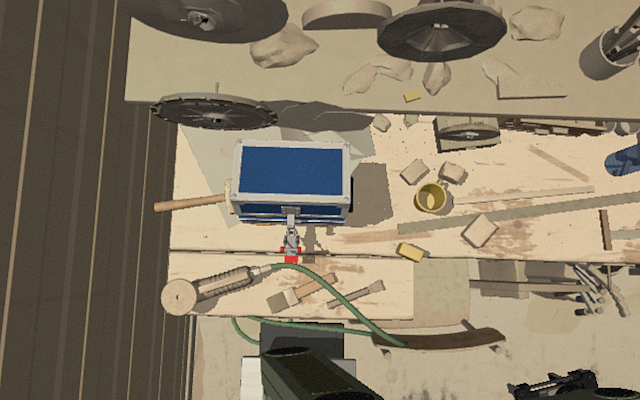

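```bash
python3 - <<'E'
import cv2,numpy as np
a=cv2.imread("pics/scene0.png")[140:290,210:370]; b=cv2.imread("pics/top0.png")[130:270,220:360]
cv2.imwrite("pics/crop_s.png",cv2.resize(a,None,fx=5,fy=5*0.8 if 0 else 4,interpolation=cv2.INTER_CUBIC)[:600] if 0 else cv2.resize(a,None,fx=4,fy=4,interpolation=cv2.INTER_CUBIC))
cv2.imwrite("pics/crop_t.png",cv2.resize(b,None,fx=4,fy=4,interpolation=cv2.INTER_CUBIC))
E
```

```text
(no output)
```

View pics/crop_s.png

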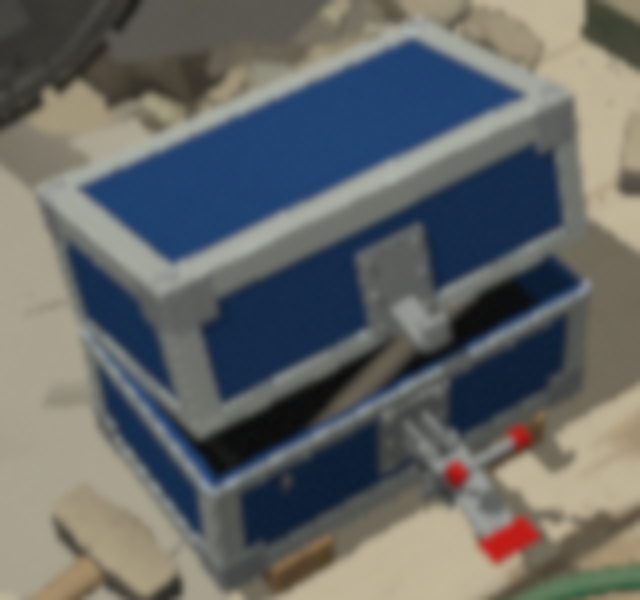

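View pics/crop_t.png

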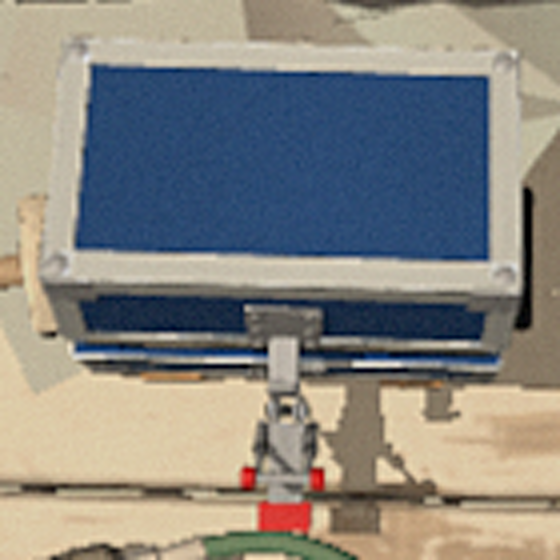

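```bash
cat > h.py <<'E'
import numpy as np
from scipy.optimize import least_squares
np.set_printoptions(precision=4,suppress=True)
from workcell import ctrl
def proj(c,P):
    T=np.array(c["world_from_camera"]); p=(np.asarray(P)-T[:3,3])@T[:3,:3]
    f=200/np.tan(np.radians(c["fovy"])/2)
    return np.stack([c["cx"]+f*p[:,0]/-p[:,2], c["cy"]-f*p[:,1]/-p[:,2]],1)
def rot(v,a): # lever-type
    x,z=v; return np.array([x*np.cos(a)+z*np.sin(a), z*np.cos(a)-x*np.sin(a)])
def model(q):
    """lidcorners fl fr bl br, base fl fr, knobs l r, pad ; case frame->world"""
    x,y,w,L,th,ph=q
    lid=lambda u,v:np.array([.08+u*np.cos(L)+v*np.sin(L), .13-u*np.sin(L)+v*np.cos(L)])
    F=lid(-.16,.1);B=lid(0,.1); pv=np.array([-.11,.092])
    pin=pv+rot((.016*np.sin(.349),-.016*np.cos(.349)),th)
    bar=pin+.066*np.array([-np.sin(ph),np.cos(ph)]); pad=pv+rot((-.0145,-.064),th)
    E=lid(-.145,.1);K=lid(-.19,.016)
    pts=[(F,.14),(F,-.14),(B,.14),(B,-.14),((-.08,.13),.14),((-.08,.13),-.14),(bar,.0235),(bar,-.0235),(pad,0),(bar,0),(E,0),(K,0),(pv,0)]
    C,S=np.cos(w),np.sin(w)
    return np.array([[x+C*p[0]-S*t,y+S*p[0]+C*t,p[1]] for p,t in pts])
E
python3 - <<'E'
from h import *
s=ctrl.camera("scene");t=ctrl.camera("top")
S=np.array([(165,297),(575,97),(40,188),(418,20),(216,490),(590,285),(456,473),(520,437),(510,539)])/4+[210,140]
Tp=np.array([(43,288),(523,292),(73,40),(518,48),(np.nan,)*2,(np.nan,)*2,(247,478),(317,478),(285,517)])/4+[220,130]
def r(q):
    m=model(q)[:9]; e=np.r_[proj(s,m)-S,proj(t,m)-Tp]; return np.nan_to_num(e.ravel())
b=least_squares(r,[.5,.1,0,.3,1.1,.5],loss="soft_l1")
print(b.x); print(r(b.x).reshape(-1,2)); print(model(b.x)[9:])
E
```

```text
[0.6008 0.0295 0.0071 0.2578 1.1136 0.5416]
[[ 0.1221 -0.4798]
 [-0.3456 -0.6517]
 [ 0.1956  0.1794]
 [ 0.8406 -0.5507]
 [ 0.0058  0.1259]
 [ 0.3586 -0.2734]
 [ 0.1437 -0.0915]
 [ 0.2151 -0.459 ]
 [-1.1606 -0.5923]
 [-0.1629 -0.9839]
 [-1.133   0.9658]
 [-2.1897  1.256 ]
 [-0.3973  2.3364]
 [ 0.      0.    ]
 [ 0.      0.    ]
 [-0.0055 -0.0241]
 [ 0.6717  0.3909]
 [ 0.1559 -1.7929]]
[[0.4457 0.0284 0.137 ]
 [0.566  0.0292 0.2637]
 [0.5011 0.0288 0.1939]
 [0.4908 0.0287 0.092 ]]
```

```bash
python3 -m handwheel '[{"dz":-1,"spin":0.119,"gripper":-1},{"dz":-1,"spin":0.119,"gripper":-1},{"dz":-1,"gripper":-1},{"dz":-0.6,"gripper":-1},{"dx":0.7,"dy":-1,"gripper":-1},{"dx":0.7,"dy":-1,"gripper":-1},{"dx":0.7,"dy":-1,"gripper":-1},{"dx":0.7,"dy":-1,"gripper":-1}]' 30; python3 -m handwheel '[{"dx":0.7,"dy":-1,"gripper":-1},{"dx":0.7,"dy":-1,"gripper":-1},{"dx":0.7,"dy":-1,"gripper":-1},{"dx":0.7,"dy":-1,"gripper":-1},{"dx":0.7,"dy":-1,"gripper":-1},{"dx":0.7,"dy":-1,"gripper":-1},{"dx":0.7,"dy":-1,"gripper":-1},{"gripper":-1}]'
```

```text
$[0]: bad value
$[0]: bad value
```

```bash
python3 -m handwheel '[{"dx":0,"dy":0,"dz":-1,"spin":0.119,"gripper":-1},{"dx":0,"dy":0,"dz":-1,"spin":0.119,"gripper":-1}]' 30; python3 -m handwheel 2>&1 | tail -5
```

```text
clock: 0.37
ee_pos: [0.1453, -0.5548, 0.3602]
eef_rot: [-3.134, 0.001, 0.001]
force: [0.7, -1.2, -0.1]
finger_gap: 0.084
grip_force: 0.0
invalid input
```

```bash
python3 -m handwheel '[{"dx":0,"dy":0,"dz":-1,"spin":0,"gripper":-1},{"dx":0,"dy":0,"dz":-0.6,"spin":0,"gripper":-1},{"dx":0.7,"dy":-1,"dz":0,"spin":0,"gripper":-1},{"dx":0.7,"dy":-1,"dz":0,"spin":0,"gripper":-1},{"dx":0.7,"dy":-1,"dz":0,"spin":0,"gripper":-1},{"dx":0.7,"dy":-1,"dz":0,"spin":0,"gripper":-1},{"dx":0.7,"dy":-1,"dz":0,"spin":0,"gripper":-1},{"dx":0.7,"dy":-1,"dz":0,"spin":0,"gripper":-1}]'; python3 -m handwheel '[{"dx":0.7,"dy":-1,"dz":0,"spin":0,"gripper":-1},{"dx":0.7,"dy":-1,"dz":0,"spin":0,"gripper":-1},{"dx":0.7,"dy":-1,"dz":0,"spin":0,"gripper":-1},{"dx":0.7,"dy":-1,"dz":0,"spin":0,"gripper":-1},{"dx":0.7,"dy":-1,"dz":0,"spin":0,"gripper":-1},{"dx":0.7,"dy":-1,"dz":0,"spin":0,"gripper":-1},{"dx":0.7,"dy":-1,"dz":0,"spin":0,"gripper":-1},{"dx":0,"dy":0,"dz":0,"spin":0,"gripper":-1}]'
```

```text
clock: 1.03
ee_pos: [0.2708, -0.3738, 0.4105]
eef_rot: [-3.141, -0.0, 0.006]
force: [1.5, 0.0, 0.8]
finger_gap: 0.0309
grip_force: 0.0
clock: 1.7
ee_pos: [0.4181, -0.1596, 0.4106]
eef_rot: [-3.139, -0.002, 0.015]
force: [-0.3, -0.3, 0.5]
finger_gap: 0.0005
grip_force: 0.0
```

```bash
python3 -m handwheel '[{"dx":0.7,"dy":-0.9,"dz":0,"spin":0.01,"gripper":-1},{"dx":0.7,"dy":-0.9,"dz":0,"spin":0,"gripper":-1},{"dx":0.7,"dy":-0.9,"dz":0,"spin":0,"gripper":-1},{"dx":0.7,"dy":-0.9,"dz":0,"spin":0,"gripper":-1},{"dx":0.7,"dy":-0.9,"dz":0,"spin":0,"gripper":-1},{"dx":0.7,"dy":-0.9,"dz":0,"spin":0,"gripper":-1},{"dx":0.7,"dy":-0.9,"dz":0.6,"spin":0,"gripper":-1},{"dx":0,"dy":0,"dz":0.5,"spin":0,"gripper":-1}]'
```

```text
clock: 2.37
ee_pos: [0.5659, 0.0276, 0.3772]
eef_rot: [-3.14, -0.003, 0.001]
force: [-1.1, -0.5, -0.5]
finger_gap: 0.0004
grip_force: 0.0
```

```bash
python3 -m handwheel '[{"dx":0,"dy":0,"dz":0.3,"spin":0,"gripper":-1},{"dx":0,"dy":0,"dz":0.25,"spin":0,"gripper":-1},{"dx":-0.12,"dy":0,"dz":0.2,"spin":0,"gripper":-1},{"dx":-0.12,"dy":0,"dz":0.2,"spin":0,"gripper":-1},{"dx":-0.12,"dy":0,"dz":0.2,"spin":0,"gripper":-1},{"dx":-0.12,"dy":0,"dz":0.2,"spin":0,"gripper":-1},{"dx":-0.12,"dy":0,"dz":0.2,"spin":0,"gripper":-1},{"dx":0,"dy":0,"dz":0,"spin":0,"gripper":-1}]'
```

```text
clock: 3.03
ee_pos: [0.5428, 0.023, 0.3312]
eef_rot: [3.141, 0.005, -0.006]
force: [-1.6, -0.1, 1.9]
finger_gap: 0.0005
grip_force: 0.8
```

```bash
python3 -m handwheel '[{"dx":0,"dy":-0.1,"dz":0.1,"spin":0,"gripper":-1},{"dx":0,"dy":0,"dz":0.05,"spin":0,"gripper":-1},{"dx":0,"dy":0,"dz":0.05,"spin":0,"gripper":-1},{"dx":0,"dy":0,"dz":0.05,"spin":0,"gripper":-1},{"dx":0,"dy":0,"dz":0,"spin":0,"gripper":-1},{"dx":0,"dy":0,"dz":0,"spin":0,"gripper":-1}]'
```

```text
clock: 3.53
ee_pos: [0.5443, 0.0256, 0.3273]
eef_rot: [3.14, 0.001, -0.005]
force: [-10.0, -1.8, 15.8]
finger_gap: 0.0004
grip_force: 7.8
```

```bash
python3 -m handwheel '[{"dx":0,"dy":0,"dz":-0.7,"spin":0,"gripper":1},{"dx":-0.3,"dy":0,"dz":-0.7,"spin":0,"gripper":1},{"dx":-0.9,"dy":0,"dz":0,"spin":0,"gripper":1},{"dx":-0.9,"dy":0,"dz":0,"spin":0,"gripper":1},{"dx":-0.9,"dy":0,"dz":0,"spin":0,"gripper":1},{"dx":-0.4,"dy":-0.05,"dz":0,"spin":0,"gripper":1},{"dx":0,"dy":0,"dz":0,"spin":0,"gripper":1}]'
python3 - <<'E'
from h import *
import cv2
t=ctrl.camera("top");s=ctrl.camera("scene")
a=cv2.resize(s["frame"][170:290,240:400,::-1],None,fx=4,fy=4,interpolation=2)
cv2.imwrite("pics/a1.png",a)
E
```

```text
clock: 4.12
ee_pos: [0.4415, 0.0286, 0.3659]
eef_rot: [3.141, -0.001, -0.005]
force: [0.1, -0.0, 0.1]
finger_gap: 0.0435
grip_force: 0.0
```

View pics/a1.png

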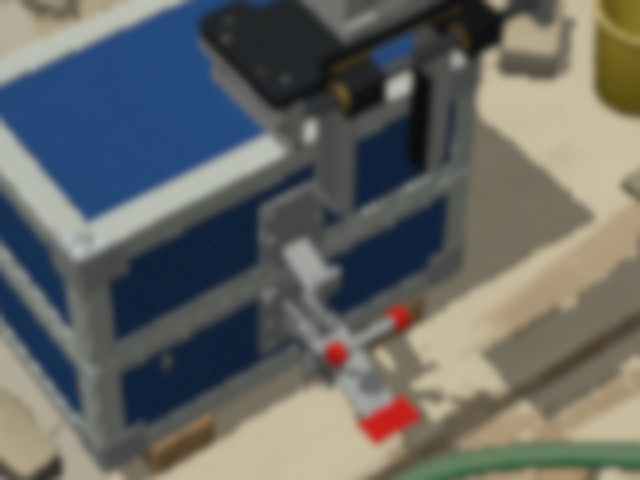

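```bash
python3 -m handwheel '[{"dx":0.13,"dy":0,"dz":0,"spin":0,"gripper":1},{"dx":0,"dy":0,"dz":0,"spin":0,"gripper":1},{"dx":0,"dy":0,"dz":0,"spin":0,"gripper":1},{"dx":0,"dy":0,"dz":0,"spin":0,"gripper":1},{"dx":0,"dy":0,"dz":0,"spin":0,"gripper":1},{"dx":0,"dy":0,"dz":0.8,"spin":0,"gripper":1},{"dx":0,"dy":0,"dz":0.8,"spin":0,"gripper":1},{"dx":0,"dy":0,"dz":0.8,"spin":0,"gripper":1}]';  python3 -m handwheel '[{"dx":0,"dy":0,"dz":0.8,"spin":0,"gripper":1},{"dx":0,"dy":0,"dz":0.7,"spin":0,"gripper":1},{"dx":0,"dy":0,"dz":0.5,"spin":0,"gripper":1},{"dx":0,"dy":0,"dz":0.3,"spin":0,"gripper":1},{"dx":0,"dy":0,"dz":0,"spin":0,"gripper":1},{"dx":0,"dy":0,"dz":0,"spin":0,"gripper":1}]'
```

```text
clock: 4.88
ee_pos: [0.4477, 0.0291, 0.2933]
eef_rot: [3.141, -0.002, -0.004]
force: [1.0, 0.2, -0.2]
finger_gap: 0.0935
grip_force: 0.0
clock: 5.38
ee_pos: [0.4474, 0.0291, 0.2247]
eef_rot: [-3.142, 0.0, -0.004]
force: [0.4, -0.4, 1.1]
finger_gap: 0.0941
grip_force: 0.0
```

```bash
python3 -m handwheel '[{"dx":0,"dy":0,"dz":0,"spin":0,"gripper":-1},{"dx":0,"dy":0,"dz":0,"spin":0,"gripper":-1},{"dx":0,"dy":0,"dz":0,"spin":0,"gripper":-1},{"dx":0,"dy":0,"dz":0,"spin":0,"gripper":-1},{"dx":0,"dy":0,"dz":0,"spin":0,"gripper":-1},{"dx":0,"dy":0,"dz":0,"spin":0,"gripper":-1},{"dx":0,"dy":0,"dz":0,"spin":0,"gripper":-1},{"dx":0,"dy":0,"dz":0,"spin":0,"gripper":-1}]' 35
python3 - <<'E'
from h import *
import cv2
s=ctrl.camera("scene")
cv2.imwrite("pics/a2.png",cv2.resize(s["frame"][190:290,260:400,::-1],None,fx=5,fy=5,interpolation=2))
E
```

```text
clock: 6.05
ee_pos: [0.4473, 0.0293, 0.2248]
eef_rot: [-3.141, 0.0, -0.004]
force: [-0.6, 1.1, 2.0]
finger_gap: 0.0537
grip_force: 35.0
```

View pics/a2.png

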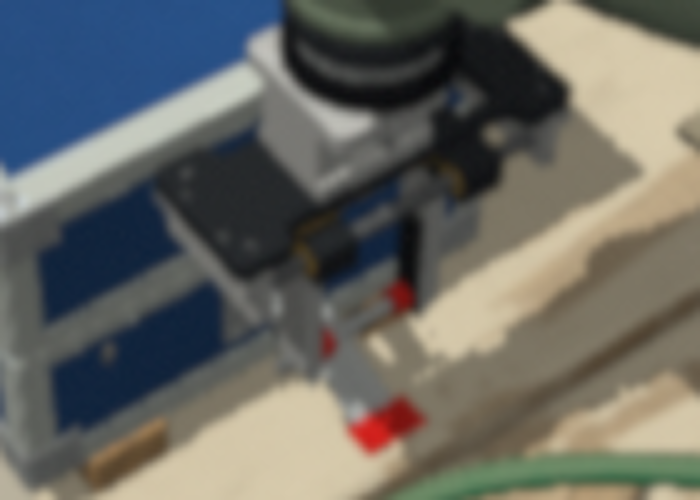

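```bash
python3 -m handwheel '[{"dx":0.1,"dy":0,"dz":-0.2,"spin":0,"gripper":-1},{"dx":0.1,"dy":0,"dz":-0.2,"spin":0,"gripper":-1},{"dx":0.15,"dy":0,"dz":-0.2,"spin":0,"gripper":-1},{"dx":0.15,"dy":0,"dz":-0.2,"spin":0,"gripper":-1},{"dx":0.15,"dy":0,"dz":-0.1,"spin":0,"gripper":-1},{"dx":0.1,"dy":0,"dz":-0.1,"spin":0,"gripper":-1},{"dx":0,"dy":0,"dz":0,"spin":0,"gripper":-1}]'
```

```text
clock: 6.68
ee_pos: [0.4702, 0.0293, 0.2547]
eef_rot: [-3.141, 0.0, -0.004]
force: [-2.7, 3.4, -1.3]
finger_gap: 0.0536
grip_force: 35.0
```

```bash
python3 -m handwheel '[{"dx":0.2,"dy":0,"dz":0,"spin":0,"gripper":-1},{"dx":0.2,"dy":0,"dz":0,"spin":0,"gripper":-1},{"dx":0.2,"dy":0,"dz":0,"spin":0,"gripper":-1},{"dx":0.2,"dy":0,"dz":0,"spin":0,"gripper":-1},{"dx":0.15,"dy":0,"dz":0,"spin":0,"gripper":-1},{"dx":0,"dy":0,"dz":0,"spin":0,"gripper":-1}]'
python3 - <<'E'
from h import *
import cv2
s=ctrl.camera("scene")
cv2.imwrite("pics/a3.png",cv2.resize(s["frame"][180:280,260:400,::-1],None,fx=5,fy=5,interpolation=2))
P=np.array([[.4983,.0288,.167],[.4983,.0523,.167],[.4983,.0053,.167],[.491,.0288,.146],[.4845,.0378,.156],[.4845,.0198,.156]])
print((proj(s,P)-[260,180])*5)
E
```

```text
clock: 7.18
ee_pos: [0.4983, 0.0292, 0.2546]
eef_rot: [-3.141, 0.002, -0.004]
force: [-4.5, 3.2, -2.4]
finger_gap: 0.0537
grip_force: 35.0
[[294.6409 255.3917]
 [253.6103 277.5735]
 [334.9352 233.608 ]
 [303.3968 294.1075]
 [296.1558 297.5377]
 [327.186  280.4653]]
```

View pics/a3.png

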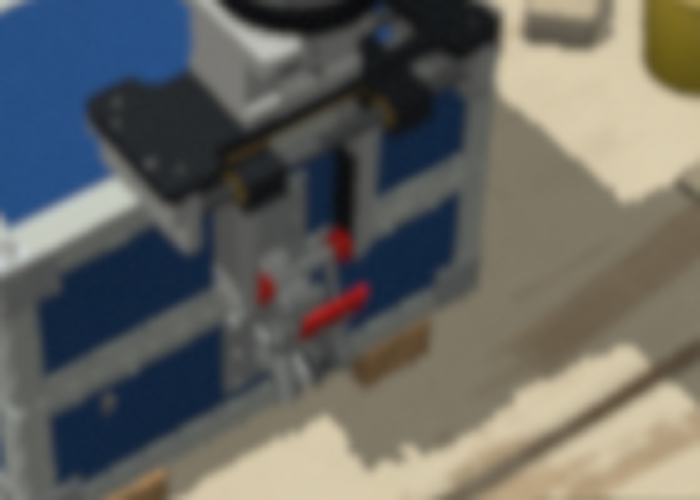

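```bash
python3 -m handwheel '[{"dx":0.17,"dy":0,"dz":0,"spin":0,"gripper":-1},{"dx":0,"dy":0,"dz":0.1,"spin":0,"gripper":-1},{"dx":0,"dy":0,"dz":0.1,"spin":0,"gripper":-1},{"dx":0,"dy":0,"dz":0.1,"spin":0,"gripper":-1},{"dx":0,"dy":0,"dz":0,"spin":0,"gripper":-1}]';python3 -m handwheel '[{"dx":0,"dy":0,"dz":0.1,"spin":0,"gripper":-1},{"dx":0,"dy":0,"dz":0,"spin":0,"gripper":-1}]'
```

```text
clock: 7.65
ee_pos: [0.5047, 0.0292, 0.2473]
eef_rot: [-3.141, -0.004, -0.004]
force: [-1.8, 4.6, 2.2]
finger_gap: 0.0533
grip_force: 35.0
clock: 7.82
ee_pos: [0.5042, 0.0291, 0.2437]
eef_rot: [-3.141, -0.003, -0.004]
force: [-1.7, 4.4, 1.9]
finger_gap: 0.0538
grip_force: 35.0
```

```bash
python3 -m handwheel '[{"dx":0,"dy":0,"dz":0.1,"spin":0,"gripper":-1},{"dx":-0.1,"dy":0,"dz":0.05,"spin":0,"gripper":-1},{"dx":0,"dy":0,"dz":0,"spin":0,"gripper":-1}]';python3 -m handwheel '[{"dx":-0.1,"dy":0,"dz":0.05,"spin":0,"gripper":-1},{"dx":0,"dy":0,"dz":0,"spin":0,"gripper":-1}]';python3 -m handwheel '[{"dx":-0.1,"dy":0,"dz":0,"spin":0,"gripper":-1},{"dx":0,"dy":0,"dz":0,"spin":0,"gripper":-1}]'
```

```text
clock: 8.07
ee_pos: [0.5015, 0.0291, 0.2386]
eef_rot: [-3.141, -0.004, -0.004]
force: [1.2, 4.3, 0.6]
finger_gap: 0.0538
grip_force: 35.0
clock: 8.23
ee_pos: [0.4997, 0.0291, 0.238]
eef_rot: [-3.141, -0.008, -0.004]
force: [4.0, 5.0, 0.9]
finger_gap: 0.0536
grip_force: 35.0
clock: 8.4
ee_pos: [0.4971, 0.029, 0.2383]
eef_rot: [-3.141, -0.009, -0.004]
force: [4.1, 4.3, 1.3]
finger_gap: 0.0539
grip_force: 35.0
```

```bash
python3 -m handwheel '[{"dx":0,"dy":0,"dz":0,"spin":0,"gripper":-1},{"dx":0,"dy":0,"dz":0,"spin":0,"gripper":-1},{"dx":0,"dy":0,"dz":0,"spin":0,"gripper":-1}]'
python3 - <<'E'
from h import *
import cv2
s=ctrl.camera("scene")
cv2.imwrite("pics/a4.png",cv2.resize(s["frame"][205:265,280:360,::-1],None,fx=8,fy=8,interpolation=2))
P=np.array([[.491,.0523,.146],[.491,.0053,.146],[.4815,.0378,.156],[.4815,.0198,.156],[.4875,.0198,.156]])
print((proj(s,P)-[280,205])*8)
E
```

```text
clock: 8.65
ee_pos: [0.4971, 0.029, 0.2382]
eef_rot: [-3.141, -0.009, -0.004]
force: [3.5, 5.8, 2.6]
finger_gap: 0.0538
grip_force: 35.0
[[260.5614 306.2726]
 [389.1555 235.506 ]
 [319.8746 282.5028]
 [369.5609 255.0985]
 [357.4537 242.4108]]
```

View pics/a4.png

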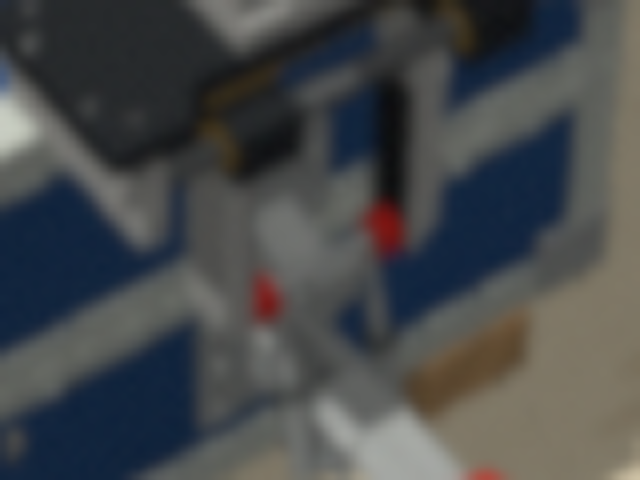

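```bash
python3 -m handwheel '[{"dx":0,"dy":0,"dz":0,"spin":0,"gripper":1},{"dx":0,"dy":0,"dz":0,"spin":0,"gripper":1},{"dx":0,"dy":0,"dz":0,"spin":0,"gripper":1},{"dx":0,"dy":0,"dz":0,"spin":0,"gripper":1},{"dx":0,"dy":0,"dz":-0.5,"spin":0,"gripper":1},{"dx":0,"dy":0,"dz":-0.8,"spin":0,"gripper":1},{"dx":0,"dy":0,"dz":-0.9,"spin":0,"gripper":1},{"dx":0,"dy":0,"dz":0,"spin":0,"gripper":1}]'; python3 -m handwheel '[{"dx":-0.7,"dy":0,"dz":0,"spin":0,"gripper":-1},{"dx":-0.8,"dy":0,"dz":0,"spin":0,"gripper":-1},{"dx":-0.8,"dy":0,"dz":0,"spin":0,"gripper":-1},{"dx":0,"dy":0,"dz":0,"spin":0,"gripper":-1},{"dx":0,"dy":0,"dz":0,"spin":0,"gripper":-1},{"dx":0,"dy":0,"dz":0,"spin":0,"gripper":-1},{"dx":0,"dy":0,"dz":0,"spin":0,"gripper":-1},{"dx":0,"dy":0,"dz":0,"spin":0,"gripper":-1}]'
python3 - <<'E'
from h import *
import cv2
s=ctrl.camera("scene")
cv2.imwrite("pics/a5.png",cv2.resize(s["frame"][205:280,280:380,::-1],None,fx=7,fy=7,interpolation=2))
P=np.array([[.491,.0523,.146],[.491,.0053,.146]])
print((proj(s,P)-[280,205])*7)
for th in (1,1.2,1.4,1.6,1.8,2.,2.2):
    print(th,(proj(s,model([.6008,.0295,.007,0,th,0])[8:9])-[280,205])*7)
E
```

```text
clock: 9.37
ee_pos: [0.497, 0.0281, 0.3079]
eef_rot: [3.139, -0.01, -0.004]
force: [0.5, 0.1, 1.4]
finger_gap: 0.0941
grip_force: 0.0
clock: 10.03
ee_pos: [0.4262, 0.029, 0.3026]
eef_rot: [3.141, -0.0, -0.004]
force: [-0.3, 0.9, 0.1]
finger_gap: 0.0444
grip_force: 0.0
[[227.9912 267.9885]
 [340.5111 206.0677]]
1 [[389.6694 492.2449]]
1.2 [[396.6292 476.5157]]
1.4 [[399.0608 454.7158]]
1.6 [[396.7368 427.6493]]
1.8 [[389.6567 396.4219]]
2.0 [[378.0646 362.3949]]
2.2 [[362.4477 327.1133]]
```

View pics/a5.png

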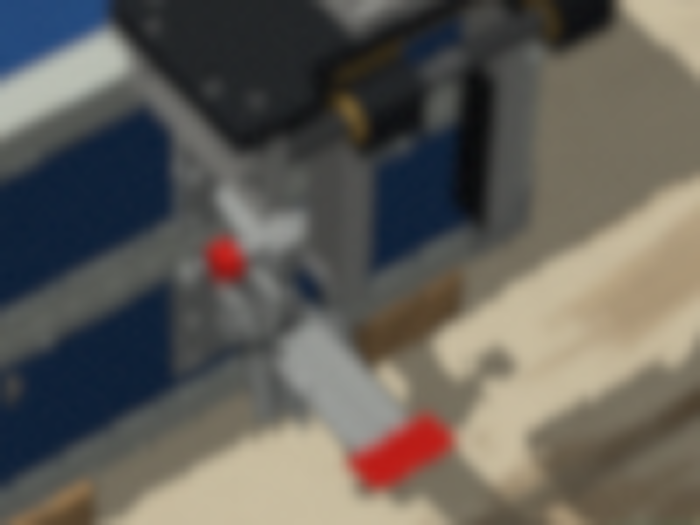

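```bash
python3 -m handwheel '[{"dx":0.1,"dy":0,"dz":0,"spin":0,"gripper":-1},{"dx":0,"dy":0,"dz":0,"spin":0,"gripper":-1},{"dx":0,"dy":0,"dz":0,"spin":0,"gripper":-1},{"dx":0,"dy":0,"dz":0,"spin":0,"gripper":-1},{"dx":0,"dy":0,"dz":0.9,"spin":0,"gripper":-1},{"dx":0,"dy":0,"dz":0.9,"spin":0,"gripper":-1},{"dx":0,"dy":0,"dz":0.9,"spin":0,"gripper":-1},{"dx":0,"dy":0,"dz":0.6,"spin":0,"gripper":-1}]'; python3 -m handwheel '[{"dx":0,"dy":0,"dz":0.3,"spin":0,"gripper":-1},{"dx":0,"dy":0,"dz":0.25,"spin":0,"gripper":-1},{"dx":0,"dy":0,"dz":0.25,"spin":0,"gripper":-1},{"dx":0,"dy":0,"dz":0.25,"spin":0,"gripper":-1},{"dx":0,"dy":0,"dz":0,"spin":0,"gripper":-1}]'
```

```text
clock: 10.75
ee_pos: [0.4272, 0.0293, 0.2015]
eef_rot: [-3.141, 0.003, -0.004]
force: [-1.2, -0.3, 0.1]
finger_gap: 0.0005
grip_force: 0.3
clock: 11.17
ee_pos: [0.4287, 0.0291, 0.1719]
eef_rot: [3.142, -0.0, -0.004]
force: [-0.6, -0.4, 0.0]
finger_gap: 0.0006
grip_force: 0.3
```

```bash
python3 -m handwheel '[{"dx":0.05,"dy":0,"dz":0.2,"spin":0,"gripper":-1},{"dx":0,"dy":0,"dz":0.2,"spin":0,"gripper":-1},{"dx":0,"dy":0,"dz":0,"spin":0,"gripper":-1}]'; python3 -m handwheel '[{"dx":0,"dy":0,"dz":0.2,"spin":0,"gripper":-1},{"dx":0,"dy":0,"dz":0.2,"spin":0,"gripper":-1},{"dx":0,"dy":0,"dz":0,"spin":0,"gripper":-1}]'
```

```text
clock: 11.42
ee_pos: [0.4306, 0.029, 0.16]
eef_rot: [3.141, -0.002, -0.004]
force: [0.5, -0.5, 1.2]
finger_gap: 0.0009
grip_force: 0.7
clock: 11.67
ee_pos: [0.4292, 0.0292, 0.1471]
eef_rot: [-3.141, 0.002, -0.004]
force: [-1.1, 0.2, 1.1]
finger_gap: 0.0005
grip_force: 0.4
```

```bash
python3 -m handwheel '[{"dx":0,"dy":0,"dz":-0.6,"spin":0,"gripper":-1},{"dx":0.3,"dy":0,"dz":0,"spin":0,"gripper":-1},{"dx":0.2,"dy":0,"dz":0,"spin":0,"gripper":-1},{"dx":0,"dy":0,"dz":0,"spin":0,"gripper":-1}]'; python3 -m handwheel '[{"dx":0.2,"dy":0,"dz":0,"spin":0,"gripper":-1},{"dx":0.2,"dy":0,"dz":0,"spin":0,"gripper":-1},{"dx":0,"dy":0,"dz":0,"spin":0,"gripper":-1}]'
```

```text
clock: 12.0
ee_pos: [0.4444, 0.0292, 0.1651]
eef_rot: [-3.141, 0.003, -0.004]
force: [-3.3, -0.3, 3.0]
finger_gap: 0.0004
grip_force: 2.0
clock: 12.25
ee_pos: [0.4553, 0.0293, 0.1642]
eef_rot: [-3.141, 0.006, -0.004]
force: [-4.9, 0.4, 0.3]
finger_gap: 0.0004
grip_force: 1.9
```

```bash
python3 -m handwheel '[{"dx":0.15,"dy":0,"dz":0,"spin":0,"gripper":-1},{"dx":0.15,"dy":0,"dz":0,"spin":0,"gripper":-1},{"dx":0,"dy":0,"dz":0,"spin":0,"gripper":-1}]'; python3 -m handwheel '[{"dx":0.1,"dy":0,"dz":0,"spin":0,"gripper":-1},{"dx":0.1,"dy":0,"dz":0,"spin":0,"gripper":-1},{"dx":0,"dy":0,"dz":0,"spin":0,"gripper":-1}]'
```

```text
clock: 12.5
ee_pos: [0.4654, 0.0291, 0.1648]
eef_rot: [-3.141, 0.002, -0.004]
force: [-2.4, -0.5, -0.3]
finger_gap: 0.0005
grip_force: 1.0
clock: 12.75
ee_pos: [0.472, 0.029, 0.1659]
eef_rot: [-3.142, 0.001, -0.004]
force: [-3.7, -0.1, -1.4]
finger_gap: 0.0003
grip_force: 1.4
```

```bash
python3 -m handwheel '[{"dx":-0.5,"dy":0,"dz":0,"spin":0,"gripper":-1},{"dx":-0.9,"dy":0,"dz":0,"spin":0,"gripper":-1},{"dx":-0.5,"dy":0,"dz":-0.9,"spin":0,"gripper":-1},{"dx":0,"dy":0,"dz":-1,"spin":0,"gripper":-1},{"dx":0,"dy":0,"dz":-1,"spin":0,"gripper":-1},{"dx":0,"dy":0,"dz":-1,"spin":0,"gripper":-1},{"dx":0,"dy":0,"dz":-1,"spin":0,"gripper":-1},{"dx":0,"dy":0,"dz":0,"spin":0,"gripper":-1}]'
python3 - <<'E'
from h import *
import cv2
s=ctrl.camera("scene")
cv2.imwrite("pics/a6.png",cv2.resize(s["frame"][205:280,280:380,::-1],None,fx=7,fy=7,interpolation=2))
P=np.array([[.491,.0523,.146],[.491,.0053,.146]])
print((proj(s,P)-[280,205])*7)
for th in (0,.1,.2,.35): print(th,(proj(s,model([.6008,.0295,.007,0,th,0])[8:9])-[280,205])*7)
E
```

```text
clock: 13.42
ee_pos: [0.4196, 0.0287, 0.3214]
eef_rot: [3.139, -0.019, -0.004]
force: [1.4, 0.1, 0.6]
finger_gap: 0.0005
grip_force: 0.0
[[227.9912 267.9885]
 [340.5111 206.0677]]
0 [[306.1844 473.1283]]
0.1 [[316.7199 481.8606]]
0.2 [[327.0274 489.254 ]]
0.35 [[341.8448 497.6463]]
```

View pics/a6.png

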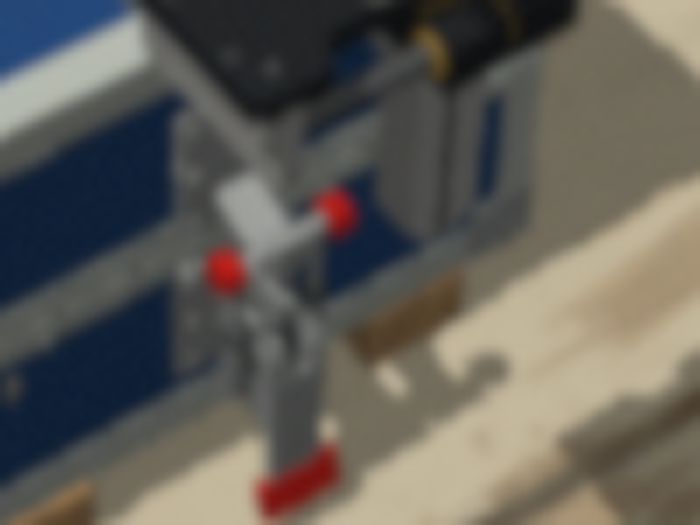

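```bash
python3 -c "
from workcell import ctrl
print(ctrl.finish_job())"
```

```text
the job is handed in; nothing more can be done
None
```

The job is handed in, with no verdict returned. In the last picture the lid is shut, the loop's bar sits within about 2 mm of its keeper seat, the lever is home, and the arm is clear; I steered clear of the bystanders but took no final picture of them.

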